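Clear the lubricator box, try its cover and hold it open

ROBOT

A 7-joint arm with a two-finger parallel gripper is mounted at the origin on the work surface. World frame = base frame: x ahead of the robot, y to its left, z up, the work surface at z = 0. Lengths are in m, angles in rad, forces in N, time in s.
With the tool pointing down it reaches from about 0.4 to 0.9 m from the base axis. Payload 5.5 kg.
Tool frame: the origin (TCP) lies on the centre line of the jaws, within the pads' length; the fingertips stand ctrl.tip_reach ahead of it and the grasp point (between the pads) lies 2 mm behind it (ctrl.tip_reach is the distance from the TCP to the fingertips, in m); z points along the fingers, y is the line along which they close (so a half turn about z gives the same grasp; the last joint's range is limited). The gripper opens to 85 mm and grips with 20 to 120 N. Pads are 22 mm wide; open, the fingers measure 114 mm over their backs; the gripper's body (76 mm by 85 mm) begins 54 mm behind the grasp point. The pads swing forward as they close: fully open they stand 13 mm farther back than shut.
Start: joints at [1.524, 0.501, -0.427, 1.55, 0.221, 1.138, -0.21], TCP at [0.198, -0.619, 0.248] pointing down, gripper open.
Joint ranges: [-2.88, 2.88], [-0.31, 2.03], [-1.54, 1.56], [0.2, 2.42], [-1.41, 4.55], [0.19, 2.02], [-2.57, 2.57]. Speed limits (rad/s): [2.57, 2.57, 3.14, 3.14, 3.14, 3.14, 3.14].

INTERFACE

Orientations are given as a rotation vector (axis times angle).
In Python, from station import ctrl, inverse_kinematics, cams gives the robot as it stands. Calls block until the motion is done:
- ctrl.reach(position, orientation): joint-space move of the TCP to a pose.
- ctrl.move_l(position, max_speed=0.15, frame=None): straight line of the TCP; frame=None keeps the orientation; max_speed is the mean speed in m/s.
- ctrl.goto_joints(angles): joint-space move.
- ctrl.set_gripper(opening, grasp_force=None): opening from 0.0 (shut) to 1.0 (fully open); grasp_force is the grip in N (None keeps the last); returns when the fingers have stopped.
- ctrl.wait(seconds).
- inverse_kinematics(position, orientation): joint angles nearest the present ones, or None.
- cams.grab_frame(name): name is "side" or "top"; returns the picture (384x512x3 uint8, red, green, blue); there is no depth.
- cams.camera_info(name): a dict with "K" (3x3 intrinsics, pixels), "extrinsics" (4x4, takes a point from camera to world coordinates). Camera axes: x right, y down, z forward; pixel columns grow to the right and rows downward; lengths in m; the calibration is good to about 2 mm. A picture is of the moment at which its call begins. camera_info takes no time and is no camera call.
A pose or a line that the arm cannot do raises ctrl.Unreachable and nothing moves.
- ctrl.close_job(): hands the job in; it is judged then, once.
Readings, each from a call of its own:
- ctrl.get_time_s(): time.
- ctrl.get_qpos(): joint angles.
- ctrl.get_joint_vel(): joint speeds.
- ctrl.get_joint_efforts(): joint torques, N m.
- ctrl.get_tcp_pos(): TCP position.
- ctrl.get_orientation(): TCP orientation.
- ctrl.get_wrist_force(): force on the tool from outside, world axes, zero at the start.
- ctrl.get_ft_torque(): the same for the moment, N m.
- ctrl.get_finger_gap(): opening from 0.0 (shut) to 1.0 (fully open).
- ctrl.get_grasp_force(): force on a finger pad.
Only numpy, scipy, OpenCV 4.12 (cv2) and the standard library are available. Lean on these libraries where they do the work, as an engineer would, in place of code of your own. Each camera call takes 0.05 s, during which the arm holds its last target. There are 200 camera calls.

TASK

Lift the oil pot off the cover of the lubricator box and set it down gently, upright and wholly on the round rubber mat beside the box. Then tug the cover up by its bar, before touching the slide, to find out whether it is caught: if it is, push the slide beside it back towards the hinge to free it, then lift the cover. Finish with the gripper still holding the cover open, at least 40 degrees up, and leave everything else where it stands.

Things in the scene. Friction and masses are not known exactly. Their poses are not given: they have to be found in the camera images.
- case: beige sheet-metal lubricator box, fixed, 220 (x) by 300 (y) mm and 106 mm high; origin at the centre of its underside, x axis from its front (nearest the robot) to its back, y to its left, z up. Its top is the hinged cover (y from -149 to +89 mm) and, beside it, a fixed deck strip (y from +92 to +150 mm) with the slide; both tops are 106 mm above the table. On the cover lies a 3 mm rubber pad on which the oil pot stands at the start
- cover (a joint): opening angle of the cover, rad: 0 shut, up to 1.3. It is hinged along its back edge, opens upward and falls shut when let go (0.6 kg; about 3 N at the bar lifts it). If it is caught it rises only about 0.03 rad and then stops hard; if it is not caught it comes up freely. Which of the two is hidden inside the box and differs from start to start
- cover_bar (a point): middle of the cover's bar handle: a round steel bar 12 mm thick, 100 mm long between two posts, parallel to the box's y axis, its axis 35 mm above the cover; when shut at x -85, y -30, z 141 mm from the box's origin. The point turns with the cover
- cover_hinge (a point): middle of the cover's hinge axis, which runs along the box's y axis; at x +100, y -30, z 100 mm from the box's origin. The bar lies 185 mm in front of and 41 mm above it when shut
- thumb (a point): centre of the top face of the slide's black thumb piece: a block 14 (along the box's x) by 22 by 26 mm high standing on the deck strip; at the start at x -60, y +121 mm and its top 132 mm above the table
- slide (a joint): travel of the thumb piece, m: 0 at the start (towards the robot), 0.024 at its end stop, along the box's +x axis (away from the robot). It moves against about 3 to 4 N of friction and stays where it is left. Past 0.018 the catch is clear of the cover and stays clear; it does not snap back
- pot_mid (a point): middle of the aluminium oil pot: round body 70 mm across and 90 mm high, this point on its axis 45 mm above its underside; z up, about 0.3 to 0.6 kg. Its handle's flat black grip, 12 mm wide (x), 76 mm long (along the pot's y axis) and 10 mm high, is centred 93 mm above this point, carried by a thin upright at each end (68 to 72 mm apart); a stub spout points to the pot's +x, out to 56 mm from the axis
- mat: round black rubber mat, fixed, 140 mm across and 4 mm thick, to the right of the box; origin at the centre of its underside
- cone_a_mid (a point): off-white thread cone, 60 mm across the foot, 112 mm high, loose, to be left alone; point half-way up
- cone_b_mid (a point): grey thread cone, 60 mm across the foot, 112 mm high, loose, to be left alone; point half-way up
- jar_mid (a point): amber glass jar, 60 mm across, 90 mm high, loose, to be left alone; point half-way up
- driver_grip (a point): screwdriver lying in front of the box, to be left alone; point at its handle
- dish: small steel dish, 80 mm across, 30 mm high, to be left alone; origin at the centre of its underside
- brush_grip (a point): brush lying to the right of the mat, to be left alone; point at its handle
- soles_mid (a point): stack of off-white insoles, about 210 by 90 mm and 50 mm high, to be left alone; point half-way up
Things that resemble listed ones, but are neither listed nor needed, are in the scene too. There is more than one size of the part that bears pot_mid; the job needs the middle-sized. There is more than one size of the mat; the job needs the larger.

How it is judged:
On the way, in this order (a step that is already met when the one before it is completed fails the run):
1. the pot stands upright on the mat, let go, the cover still shut and the slide untouched (horizontal distance between pot_mid and mat below 0.037 m and angle between pot_mid's own z axis and vertical below 0.1 rad and height (world z) of pot_mid between 0.044 and 0.056 m and contact force between the fingers and pot below 0.1 N and linear speed of pot below 0.02 m/s and value of joint cover below 0.01 rad and value of joint slide below 0.004 m), for 0.2 s.
2. the cover is tugged up by the fingers (caught or not) while the slide is still where it was (value of joint cover above 0.015 rad and value of joint slide below 0.004 m and contact force between the fingers and cover above 0.5 N), for 0.05 s.
3. the cover is lifted past 38 degrees (value of joint cover above 0.665 rad), for 0.1 s.
At the end, for the whole second after the job is handed in: the cover is at least 0.665 rad (38 degrees) open, still, and held by the fingers; the pot stands upright (within 0.1 rad) on the mat, its axis within 37 mm of the mat's centre, not touched by the fingers (value of joint cover above 0.665 rad and velocity of joint cover between -0.1 and 0.1 rad/s and contact force between the fingers and cover above 0.5 N and contact force between pot and cover below 0.1 N and horizontal distance between pot_mid and mat below 0.037 m and angle between pot_mid's own z axis and vertical below 0.1 rad and height (world z) of pot_mid between 0.044 and 0.056 m and contact force between the fingers and pot below 0.1 N and linear speed of pot below 0.02 m/s); the arm keeps its last pose, push and grip.
It fails at once if the pot is tipped over (angle between pot_mid's own z axis and vertical above 0.6 rad).
It fails at once if the pot is dropped or slammed on the mat (over 80 N) (contact force between pot and mat above 80 N).
It fails at once if a bystander is shoved more than 30 mm (distance of any of cone_a_mid, cone_b_mid, jar_mid, driver_grip, dish, brush_grip, soles_mid from where it was at the start of the episode above 0.03 m).
It also fails if it takes over 72 s, if anything falls off the work surface, if the arm or the gripper's body presses on something with over 40 N, if the wrist force passes 120 N, or if a joint passes its speed limit or range.

## Working session

There is one attempt and no reset: what is moved stays moved. The work goes in short steps, each a Python script; the robot and the scene stay as the last script left them, time stands still between calls to the robot, and variables do not carry over. Pictures are saved under pics/ and viewed, at most 10 in all, crops included, and the job is handed in when it is done.

```bash
mkdir -p pics; ls; python3 - <<'E'
from station import ctrl,cams
import cv2,numpy as np
for n in("side","top"):
    i=cams.grab_frame(n); cv2.imwrite(f"pics/{n}0.png",cv2.resize(i[:,:,::-1],(800,600),interpolation=cv2.INTER_CUBIC)); cv2.imwrite(f"raw_{n}0.png",i[:,:,::-1])
    c=cams.camera_info(n);print(n,np.round(c["K"],1).tolist(),np.round(c["extrinsics"],3).tolist())
print(ctrl.tip_reach,ctrl.get_orientation(),ctrl.get_time_s())
E
```

```text
pics
side [[354.6, 0.0, 256.1], [0.0, 354.6, 191.3], [0.0, 0.0, 1.0]] [[-0.996, -0.035, 0.085, 0.462], [-0.091, 0.537, -0.839, 0.939], [-0.016, -0.843, -0.538, 0.756], [0.0, 0.0, 0.0, 1.0]]
top [[349.2, 0.0, 254.5], [0.0, 349.2, 195.8], [0.0, 0.0, 1.0]] [[0.017, -0.989, 0.148, 0.377], [-1.0, -0.013, 0.027, -0.083], [-0.025, -0.148, -0.989, 1.439], [0.0, 0.0, 0.0, 1.0]]
0.017 [-3.10228619e+00 -4.84448895e-01  3.06143458e-04] 0.1
```

View pics/side0.png

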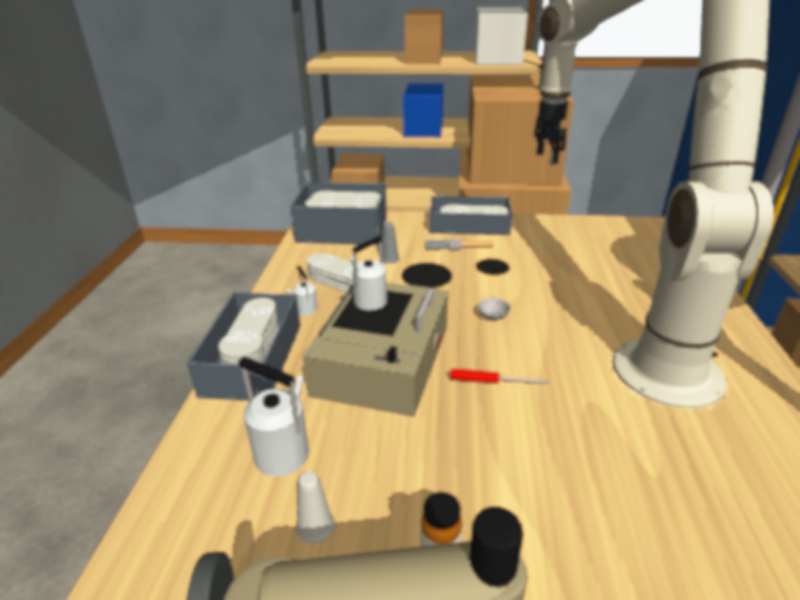

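View pics/top0.png

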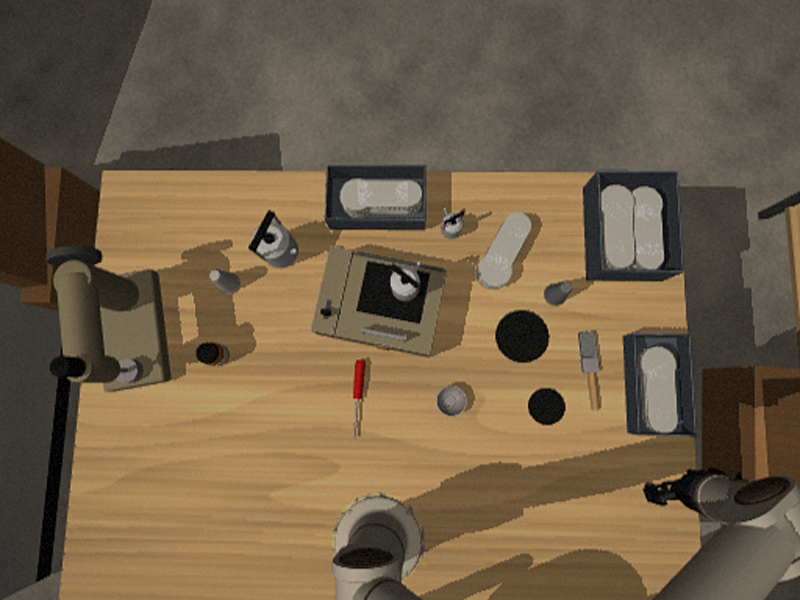

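The side view shows three pots: a large one at (275,430), one on the cover at (370,285) and a small one at (305,298). The middle-sized pot is the one on the cover. There are two mats in the top view, at (522,336) and (547,406), and the one at (522,336) is larger. I'll confirm both in one enlarged crop.

```bash
python3 - <<'E'
import cv2,numpy as np
t=cv2.imread("raw_top0.png")[150:275,195:365]; s=cv2.imread("raw_side0.png")[145:270,185:300]
a=cv2.resize(t,None,fx=4.7,fy=4.7,interpolation=cv2.INTER_CUBIC)
cv2.imwrite("pics/c1.png",a)
cv2.imwrite("pics/c2.png",cv2.resize(s,None,fx=4.7,fy=4.7,interpolation=cv2.INTER_CUBIC)); print(a.shape)
E
```

```text
(588, 799, 3)
```

View pics/c1.png

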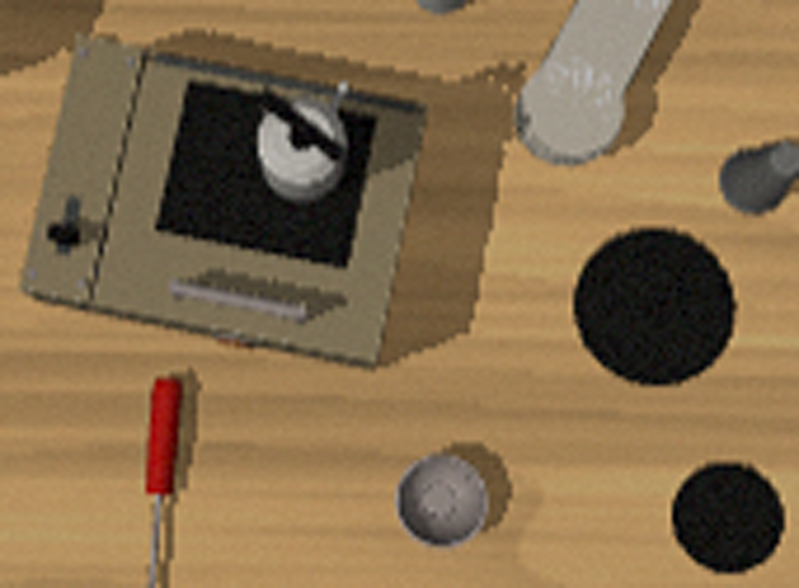

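View pics/c2.png

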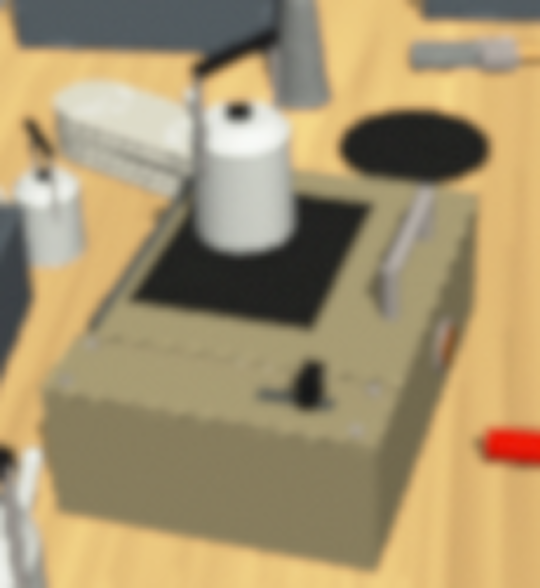

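The crops confirm it. The pot on the cover at c1 (300,145) is the middle one, and the larger mat is at c1 (655,306). The bar runs (172,288)–(305,312), the thumb is at (65,232), and the grip runs (265,97)–(342,153). Next I fit the poses.

```bash
cat > h.py <<'E'
from station import ctrl,cams,inverse_kinematics
import cv2,numpy as np
from scipy.optimize import least_squares
from scipy.spatial.transform import Rotation as R
C={n:cams.camera_info(n) for n in("side","top")}
def proj(n,P):
    E=np.linalg.inv(np.array(C[n]["extrinsics"]));K=np.array(C[n]["K"])
    p=np.atleast_2d(P)@E[:3,:3].T+E[:3,3];p=p@K.T;return p[:,:2]/p[:,2:]
def atz(n,uv,z):
    E=np.array(C[n]["extrinsics"]);d=E[:3,:3]@np.linalg.solve(C[n]["K"],[*uv,1]);o=E[:3,3]
    return o+d*(z-o[2])/d[2]
def tri(a,b):
    return least_squares(lambda P:np.r_[proj("top",P)[0]-a,proj("side",P)[0]-b],[.55,0,.1])
def box(p,P):
    c,s=np.cos(p[2]),np.sin(p[2]);P=np.atleast_2d(P)
    return np.c_[p[0]+c*P[:,0]-s*P[:,1],p[1]+s*P[:,0]+c*P[:,1],P[:,2]]
def down(a): # tool down, closing line (tool y) at world angle a
    y=np.array([np.cos(a),np.sin(a),0]);z=np.array([0,0,-1.]);return R.from_matrix(np.c_[np.cross(y,z),y,z]).as_rotvec()
E
cat > fit.py <<'E'
from h import *
T=lambda u,v:np.array([u/4.7+195,v/4.7+150]);S=lambda u,v:np.array([u/4.7+185,v/4.7+145])
t=[(( 80,38),(.11,.15,.106)),((22,292),(-.11,.15,.106)),((378,365),(-.11,-.15,.106)),((425,105),(.11,-.15,.106)),((238,300),(-.085,-.03,.141)),((65,228),(-.06,.121,.132))]
s=[((45,385),(.11,.15,.106)),((375,440),(-.11,.15,.106)),((478,195),(-.11,-.15,.106)),((312,362),(-.06,.121,.132)),((374,568),(-.11,.15,0))]
def f(p):
    return np.r_[(proj("top",box(p,[q for _,q in t]))-[T(*a) for a,_ in t]).ravel(),(proj("side",box(p,[q for _,q in s]))-[S(*a) for a,_ in s]).ravel()]
r=least_squares(f,[.55,0,-.2],loss="soft_l1");print("box",r.x,np.round(f(r.x).reshape(-1,2),1).tolist())
for n,P in(("bar",(-.085,-.03,.141)),("thumb",(-.06,.121,.132)),("hinge",(.1,-.03,.1))):print(n,box(r.x,P))
for n,q in(("matT",(655,306)),):print(n,atz("top",T(*q),.004),[np.linalg.norm(atz("top",T(655+dx,306+dy),.004)-atz("top",T(655-dx,306-dy),.004)) for dx,dy in((80,0),(0,78))])
print("matS",atz("side",S(415,146),.004))
for q in((265,97),(342,153)):print("gripT",atz("top",T(*q),.247))
for q in((200,70),(275,38)):print("gripS",atz("side",S(*q),.247))
for a,b in(((265,97),(200,70)),((342,153),(275,38))):
    g=tri(T(*a),S(*b));print("tri",g.x,g.fun)
print("potbase S",atz("side",S(245,222),.109),"lid T",atz("top",T(298,142),.199))
print(inverse_kinematics([.6,-.1,.3],down(0)))
E
python3 fit.py
```

```text
box [ 5.94162553e-01 -2.72949822e-04 -1.97170126e-01] [[-0.3, -1.8], [-1.1, -1.5], [-0.5, -0.5], [1.0, -0.6], [-0.5, -0.6], [-1.0, 0.2], [-0.2, -1.5], [1.0, -0.5], [1.6, -2.0], [0.3, -0.1], [1.3, -0.2]]
bar [[ 0.50493259 -0.01304061  0.141     ]]
thumb [[0.55902837 0.13013636 0.132     ]]
hinge [[ 0.68634819 -0.0492812   0.1       ]]
matT [ 0.51607291 -0.37202435  0.004     ] [np.float64(0.138777851927202), np.float64(0.13651244252695946)]
matS [ 0.51997854 -0.35717714  0.004     ]
gripT [ 0.64399801 -0.0375587   0.247     ]
gripT [ 0.6024047  -0.09520267  0.247     ]
gripS [ 0.64787049 -0.02920242  0.247     ]
gripS [ 0.60403615 -0.07910208  0.247     ]
tri [ 0.64750103 -0.03720076  0.24245053] [-0.03951442 -0.69356433  0.60847467  0.11539468]
tri [ 0.60522113 -0.09523455  0.2387664 ] [-0.01088073 -0.35442732  0.32622029  0.05590686]
potbase S [ 0.62832912 -0.05964145  0.109     ] lid T [ 0.6196702 -0.0617773  0.199    ]
[ 0.85225868  0.54821504 -1.04340721  1.58877457  0.48790246  1.28951003
 -0.2659733 ]
```

```bash
sed -i 's#^T=.*#T=lambda u,v:np.array([(u+.5)/4.7+194.5,(v+.5)/4.7+149.5]);S=lambda u,v:np.array([(u+.5)/4.7+184.5,(v+.5)/4.7+144.5])#' fit.py; cat >> fit.py <<'E'
for n,c in(("top",T(655,306)),("side",S(415,146))):
    im=cv2.imread(f"raw_{n}0.png",0);_,l,st,ce=cv2.connectedComponentsWithStats((im<45).astype(np.uint8));k=l[int(c[1]),int(c[0])];print("mat",n,st[k],atz(n,ce[k],.004))
from itertools import product
for a in(-.63,2.51):
    for p in((.625,-.063,.40),(.625,-.063,.245),(.517,-.370,.40),(.517,-.370,.14)):
        q=inverse_kinematics(p,down(a));print(a,p,None if q is None else np.round(q,2))
for a in (-.197,-.197+np.pi):
    for p in((.505,-.013,.2),(.505,-.013,.143),(.588,-.03,.263)):
        q=inverse_kinematics(p,down(a));print("bar",a,p,None if q is None else np.round(q,2))
E
python3 fit.py
```

```text
box [ 5.95569435e-01  7.65013262e-05 -1.95717417e-01] [[-0.0, -1.7], [-0.7, -1.4], [-0.2, -0.5], [1.3, -0.6], [-0.2, -0.6], [-0.7, 0.3], [-0.3, -1.0], [1.0, -0.0], [1.5, -1.6], [0.2, 0.3], [1.3, 0.2]]
bar [[ 0.50635811 -0.01282077  0.141     ]]
thumb [[0.56024584 0.13043464 0.132     ]]
hinge [[ 0.68782617 -0.04879778  0.1       ]]
matT [ 0.51766807 -0.37044645  0.004     ] [np.float64(0.13880874008513788), np.float64(0.13656115364118715)]
matS [ 0.52180378 -0.36038289  0.004     ]
gripT [ 0.64538706 -0.03615754  0.247     ]
gripT [ 0.60377667 -0.09382186  0.247     ]
gripS [ 0.64951755 -0.03175062  0.247     ]
gripS [ 0.60564651 -0.08184549  0.247     ]
tri [ 0.64842138 -0.03587312  0.24449405] [-0.03993776 -0.69067124  0.60562687  0.11521432]
tri [ 0.60623876 -0.09382257  0.240854  ] [-0.01148807 -0.36437496  0.33521623  0.05764115]
potbase S [ 0.62999839 -0.06200445  0.109     ] lid T [ 0.62110147 -0.06033169  0.199     ]
[ 0.85225868  0.54821504 -1.04340721  1.58877457  0.48790246  1.28951003
 -0.2659733 ]
mat top [317 199  34  33 875] [ 0.51674243 -0.36992784  0.004     ]
mat si
[... 423 characters left out ...]
(0.625, -0.063, 0.245) [ 0.87  0.81 -1.3   1.6   0.8   1.36  1.97]
2.51 (0.517, -0.37, 0.4) [ 1.39  0.76 -1.47  1.37  0.76  1.65  2.54]
2.51 (0.517, -0.37, 0.14) [-0.22  1.06  1.35  1.71 -1.08  1.31 -2.4 ]
bar -0.197 (0.505, -0.013, 0.2) [ 0.89  0.54 -1.17  1.94  0.57  1.05 -0.73]
bar -0.197 (0.505, -0.013, 0.143) [ 0.72  0.53 -0.94  1.99  0.54  0.9  -0.7 ]
bar -0.197 (0.588, -0.03, 0.263) [ 0.74  0.53 -1.    1.68  0.47  1.2  -0.58]
bar 2.944592653589793 (0.505, -0.013, 0.2) [ 0.95  0.63 -1.3   1.94  0.68  1.11  2.32]
bar 2.944592653589793 (0.505, -0.013, 0.143) [ 0.93  0.77 -1.3   1.98  0.86  1.09  2.19]
bar 2.944592653589793 (0.588, -0.03, 0.263) [ 0.88  0.7  -1.3   1.68  0.7   1.31  2.39]
```

The residuals are within about 1.5 px, the mat measures 138 mm, and the grip height is close to nominal. I'll move above the grip and check from near.

```bash
python3 - <<'E'
from h import *
ctrl.reach([.626,-.064,.40],down(-.63)); ctrl.move_l([.626,-.064,.285],.12)
print(ctrl.get_tcp_pos(),ctrl.get_time_s())
s=cams.grab_frame("side")[110:230,190:290,::-1];t=cams.grab_frame("top")[140:240,215:300,::-1]
f=lambda i:cv2.resize(i,(400,int(400*i.shape[0]/i.shape[1])),interpolation=cv2.INTER_CUBIC)
a,b=f(s),f(t);h=480;o=np.zeros((h,800,3),np.uint8);o[:a.shape[0],:400]=a;o[:b.shape[0],400:]=b;cv2.imwrite("pics/n1.png",o)
E
```

```text
[ 0.62655502 -0.06379672  0.28592446] 3.75
```

View pics/n1.png

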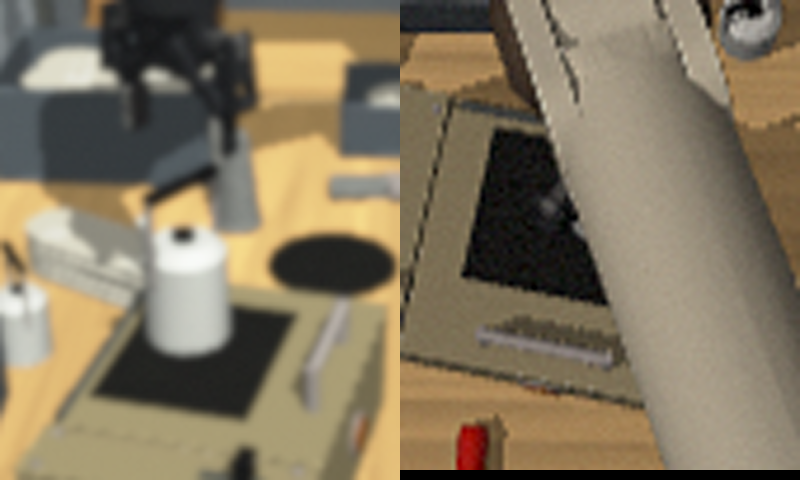

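The side view shows the open fingertips at (135,120) and (230,150), straddling the grip, whose middle is at (180,185). I'll descend, grip, lift and check.

```bash
python3 - <<'E'
from h import *
f0=np.array(ctrl.get_wrist_force())
ctrl.move_l([.626,-.064,.246],.08); print(ctrl.get_wrist_force()-f0)
ctrl.set_gripper(0.0,40); print("gap",ctrl.get_finger_gap(),ctrl.get_grasp_force(),ctrl.get_wrist_force()-f0)
ctrl.move_l([.626,-.064,.27],.06); ctrl.wait(.2); print("lift",ctrl.get_wrist_force()-f0,ctrl.get_ft_torque(),ctrl.get_finger_gap())
ctrl.move_l([.626,-.064,.36],.12)
s=cams.grab_frame("side")[70:230,180:300,::-1];cv2.imwrite("pics/n2.png",cv2.resize(s,(450,600),interpolation=cv2.INTER_CUBIC));print(ctrl.get_time_s(),ctrl.get_tcp_pos())
E
```

```text
[-0.64609419  1.03509177 -0.53956374]
gap 0.13018759873291363 41.23824119567871 [-1.75703427  0.92762162  0.58623638]
lift [ 0.61101668  0.17210249 -5.85661845] [ 0.00818647  0.02297636 -0.02730849] 0.1320605978309261
6.85 [ 0.62539546 -0.06425358  0.35878334]
```

View pics/n2.png

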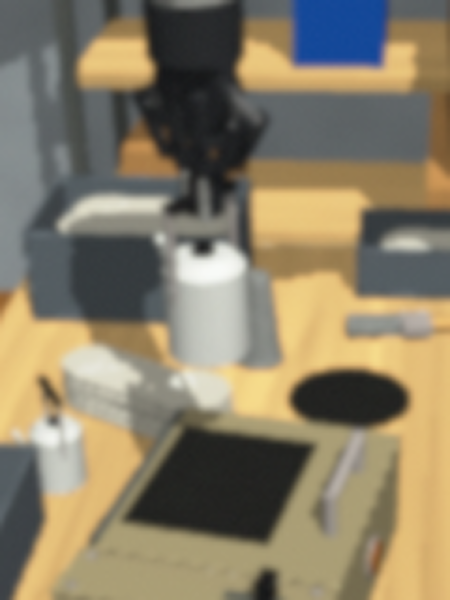

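The pot (208,300) hangs upright, weighing about 0.6 kg. Next I carry it to the mat and lower it until the load comes off.

```bash
python3 - <<'E'
from h import *
X,Y=.518,-.367
ctrl.move_l([X,Y,.36],.2); ctrl.move_l([X,Y,.155],.15); ctrl.wait(.3)
w=ctrl.get_wrist_force()[2]; z=.155; print("w",w)
while z>.130:
    z-=.002; ctrl.move_l([X,Y,z],.02); f=ctrl.get_wrist_force()[2]
    if f-w>2.5: break
print("z",z,f,ctrl.get_tcp_pos())
if f-w<5: ctrl.move_l([X,Y,z-.001],.02); print(ctrl.get_wrist_force())
ctrl.set_gripper(.6); ctrl.wait(.2); print(ctrl.get_finger_gap(),ctrl.get_grasp_force())
ctrl.move_l([X,Y,.20],.08); ctrl.move_l([X,Y,.30],.2)
ctrl.reach([.506,-.013,.26],down(-.196))
s=cams.grab_frame("side")[130:230,200:320,::-1];t=cams.grab_frame("top")[140:260,220:364,::-1]
f=lambda i:cv2.resize(i,(400,int(400*i.shape[0]/i.shape[1])),interpolation=cv2.INTER_CUBIC)
cv2.imwrite("pics/n3.png",np.hstack([f(s),f(t)]));print(ctrl.get_time_s())
E
```

```text
w -5.980815485624895
z 0.13899999999999998 7.776732729308133 [ 0.51901166 -0.36736966  0.14128021]
0.6010652167084412 0.0
16.1
```

View pics/n3.png

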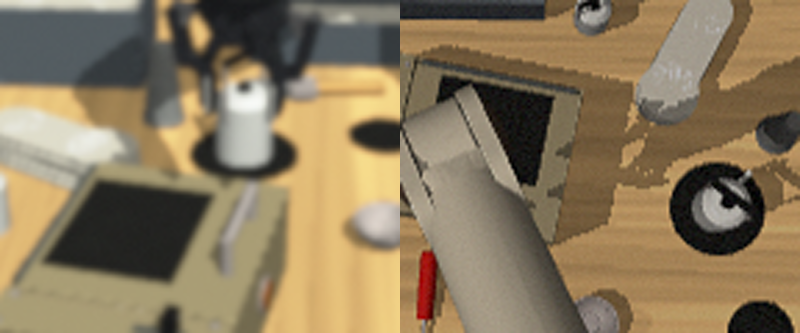

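The pot stands upright, about central on the mat (left view (245,125), right view (718,208)). Now I grip the bar and tug.

```bash
python3 - <<'E'
from h import *
B=np.array([.5062,-.0129])
f0=np.array(ctrl.get_wrist_force())
ctrl.move_l([*B,.143],.12); print("down",ctrl.get_wrist_force()-f0,ctrl.get_tcp_pos())
ctrl.set_gripper(0.0,50); ctrl.wait(.2); b=np.array(ctrl.get_wrist_force());z0=ctrl.get_tcp_pos()[2]
print("gap",ctrl.get_finger_gap(),ctrl.get_grasp_force(),b-f0)
for d in(.002,.004,.006,.008,.010,.012,.015):
    ctrl.move_l([*B,.143+d],.03); ctrl.wait(.1); f=ctrl.get_wrist_force()-b; print(d,np.round(f,1),round(ctrl.get_tcp_pos()[2]-z0,4))
    if f[2]<-18: break
print(ctrl.get_time_s())
E
```

```text
down [-0.97500369  0.02647274 -1.14775165] [ 0.50682592 -0.01273343  0.14367627]
gap 0.11867384783022773 49.02749061584473 [-0.46893192  0.11695895  6.65172178]
0.002 [  6.4   0.  -11.4] 0.0014
0.004 [  6.4  -0.6 -11.7] 0.0034
0.006 [  6.7  -1.  -13.4] 0.0055
0.008 [ 10.5  -0.6 -13.5] 0.0076
0.01 [ 11.8  -0.3 -15.6] 0.0098
0.012 [ 13.6  -1.3 -15.5] 0.0119
0.015 [ 15.5  -2.4 -15.4] 0.0152
20.325
```

It rose 15 mm with no hard stop, and the growing +x force is what the arc would give, so the cover looks free. I'll follow the arc a little way and check it.

```bash
cat > arc.py <<'E'
from h import *
import sys
B=np.array([.5062,-.0129]);yaw=-.196;u=np.array([np.cos(yaw),np.sin(yaw)])
def at(t):
    dx=.185-.185*np.cos(t)+.041*np.sin(t);dz=.185*np.sin(t)+.041*(np.cos(t)-1)
    return [*(B+u*dx),.143+dz]
a,b=map(float,sys.argv[1:])
for t in np.arange(a,b+1e-6,.05):
    ctrl.move_l(at(t),.06); f=ctrl.get_wrist_force(); print(round(t,2),np.round(f,1),round(ctrl.get_finger_gap(),3))
    if np.linalg.norm(f)>40: print("STOP");break
ctrl.wait(.3);print(ctrl.get_wrist_force(),ctrl.get_tcp_pos(),at(t),ctrl.get_time_s())
E
python3 arc.py .1 .2; python3 - <<'E'
from h import *
s=cams.grab_frame("side")[110:270,180:310,::-1];cv2.imwrite("pics/n4.png",cv2.resize(s,(488,600),interpolation=cv2.INTER_CUBIC))
E
```

```text
0.1 [ 6.1 -0.9 -6.2] 0.119
0.15 [ 6.  -0.8 -6.4] 0.119
0.2 [ 4.7 -0.4 -6.6] 0.117
[ 4.18256327 -0.27801643 -5.59722698] [ 0.51765439 -0.01518747  0.17857376] [np.float64(0.517806561686356), np.float64(-0.015204471469281984), np.float64(0.1789365558885772)] 21.4917
```

View pics/n4.png

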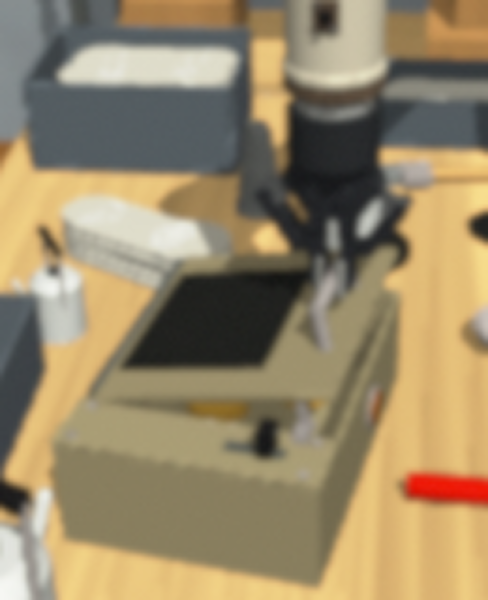

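The cover is open: there is a gap below its edge at (300,390), the fingers are on the bar at (325,300), and the slide (265,440) is untouched. It isn't caught, so I lift on to 0.85 rad.

```bash
python3 arc.py .25 .85; python3 - <<'E'
from h import *
print(ctrl.get_grasp_force())
s=cams.grab_frame("side")[90:270,180:330,::-1];cv2.imwrite("pics/n5.png",cv2.resize(s,(500,600),interpolation=cv2.INTER_CUBIC))
E
```

```text
0.25 [ 5.6  0.  -7.3] 0.121
0.3 [ 3.   1.3 -6.2] 0.121
0.35 [ 0.7  1.3 -3.9] 0.114
0.4 [-4.7  0.9 -0.4] 0.12
0.45 [-6.4  2.   1.2] 0.117
0.5 [-7.   1.2  1.1] 0.117
0.55 [-9.8  1.5  1.6] 0.115
0.6 [-10.5   2.8   5.1] 0.116
0.65 [-11.9   1.5   8.2] 0.117
0.7 [-13.1   1.2  10.6] 0.117
0.75 [-13.9   1.7  14.1] 0.119
0.8 [-11.9   0.4  14.1] 0.115
0.85 [-11.5   0.9  14.3] 0.116
[-12.27235556   0.97911508  14.28752058] [ 0.59733019 -0.030281    0.27079533] [np.float64(0.5981114718745943), np.float64(-0.031148932832856538), np.float64(0.2680461839322384)] 25.85
50.41110634803772
```

View pics/n5.png

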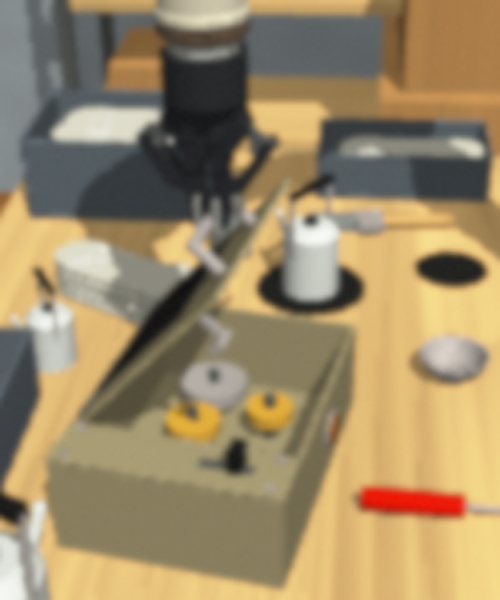

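The cover is held about 0.85 rad (49°) open with the bar in the fingers at (210,245), and the pot stands upright on the mat at (310,265). I'm handing in.

```bash
python3 -c "
from station import ctrl
print(ctrl.get_joint_vel());print(ctrl.close_job())"
```

```text
[ 0.00029607  0.00123925 -0.00034518  0.0001211   0.00101242  0.00051527
  0.00026818]
the job is handed in; nothing more can be done
None
```

I handed the job in, but no verdict came back: the pot is upright on the larger mat, the tug showed the cover was not caught so I left the slide alone, and the gripper is holding the cover about 0.85 rad (49°) open.

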